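# Take the worn register out of a meter

## Task

Take the worn counter register (black block with white number drums) out of the meter base and leave it upright in the green bin. The orange and blue coils hem it in: first set both upright on the black rubber mat, then move the register, and only then put each coil back upright, centred and lengthwise on the seat plate of its own colour in the base. Set the parts down rather than dropping them, and leave the screwdriver and the terminal block alone.

Things in the scene. Friction and masses are not known exactly. Their poses are not given: they have to be found in the camera images.
- orange_coil: Loose coil, orange winding, 44 mm in x, 86 in y, 90 tall, 0.3-0.55 kg. Origin: centre of underside, z up. Black end flanges (6 mm thick, 52 tall) at y = +-40 mm, round orange winding along y between. A central steel core block, 24 mm in x, 40 in y, rises to 90 mm, orange tag on top: grip it above 52 mm. Starts on the seat of its colour, within a few mm; same after a half turn.
- blue_coil: Loose coil, blue winding, 44 mm in x, 86 in y, 90 tall, 0.3-0.55 kg. Origin: centre of underside, z up. Black end flanges (6 mm thick, 52 tall) at y = +-40 mm, round blue winding along y between. A central steel core block, 24 mm in x, 40 in y, rises to 90 mm, blue tag on top: grip it above 52 mm. Starts on the seat of its colour, within a few mm; same after a half turn.
- register: Loose counter register: black block 40 mm in x, 90 in y, 50 tall, five white drums and one red along y on top, steel strip at each end; 0.14-0.28 kg. Origin: centre of underside, z up. Its x faces are flat up to 44 mm: grip across x. Stands on the base's floor between the coils, about 10 mm from each: no room for fingers until they are gone.
- orange_seat: Fixed flat orange plate on the floor of the meter base, 46 mm in x, 116 in y, 3 thick; its ends show beyond the orange coil at the start. Origin: centre of underside, 5 mm above the bench; z up. The coil belongs centred on it, long side (y) along the plate's y, either way round, its underside 3 mm above this origin.
- blue_seat: Fixed flat blue plate on the floor of the meter base, 46 mm in x, 116 in y, 3 thick; its ends show beyond the blue coil at the start. Origin: centre of underside, 5 mm above the bench; z up. The coil belongs centred on it, long side (y) along the plate's y, either way round, its underside 3 mm above this origin.
- base: Fixed grey open meter base, 190 mm in x, 130 mm in y, walls 5 mm thick and 30 mm high, floor 5 mm thick, with small screw ears at the x ends. Origin: centre of its underside on the bench, z up. Along its x axis stand one coil (x = -52 mm), the register (x = 0), the other coil (x = +52 mm); which coil is where changes.
- mat: Fixed black rubber mat, 200 mm in x, 160 mm in y, 3 mm thick: the side area for both coils, which fit next to each other along x. Origin: centre of its underside on the bench, z up.
- bin: Fixed green open bin, 160 mm in x, 130 mm in y, 35 mm high, walls and floor 5 mm thick. Origin: centre of its underside on the bench, z up. The register fits flat in it with its y along the bin's y.
- screwdriver: Bystander: red-handled screwdriver, 200 mm long, lying loose on the far side of the bench. Origin at its underside. Leave it alone.
- terminals: Bystander: loose black terminal block, 45 x 130 x 22 mm, with brass screws, on the far side of the bench. Origin: centre of its underside. Leave it alone.

How it is judged:
On the way, in this order (a step that is already met when the one before it is completed fails the run):
1. both coils stand released on the rubber mat while the register is still in its place (x of orange_coil in the frame of mat between -0.09 and 0.09 m and y of orange_coil in the frame of mat between -0.07 and 0.07 m and z of each of orange_coil, blue_coil in the frame of mat below 0.01 m and angle between each of orange_coil, blue_coil's own z axis and vertical below 0.15 rad and contact force between the fingers and orange_coil below 0.1 N and linear speed of each of orange_coil, blue_coil below 0.03 m/s and x of blue_coil in the frame of mat between -0.09 and 0.09 m and y of blue_coil in the frame of mat between -0.07 and 0.07 m and contact force between the fingers and blue_coil below 0.1 N and distance of register from where it was at the start of the episode below 0.015 m), for 0.2 s.
2. the register stands released in the green bin while both coils are still on the mat (x of register in the frame of bin between -0.06 and 0.06 m and y of register in the frame of bin between -0.045 and 0.045 m and z of register in the frame of bin below 0.012 m and angle between each of register, orange_coil, blue_coil's own z axis and vertical below 0.15 rad and contact force between the fingers and register below 0.1 N and linear speed of each of register, orange_coil, blue_coil below 0.03 m/s and x of orange_coil in the frame of mat between -0.09 and 0.09 m and y of orange_coil in the frame of mat between -0.07 and 0.07 m and z of each of orange_coil, blue_coil in the frame of mat below 0.01 m and contact force between the fingers and orange_coil below 0.1 N and x of blue_coil in the frame of mat between -0.09 and 0.09 m and y of blue_coil in the frame of mat between -0.07 and 0.07 m and contact force between the fingers and blue_coil below 0.1 N), for 0.2 s.
At the end, for the whole second after the job is handed in: The register stands upright (within 0.15 rad) on the floor of the green bin; each coil stands on the seat plate of its own colour, centred within 12 mm, upright within 0.1 rad, lengthwise within 0.2 rad either way round; all released and at rest (x of register in the frame of bin between -0.06 and 0.06 m and y of register in the frame of bin between -0.045 and 0.045 m and z of register in the frame of bin below 0.012 m and angle between register's own z axis and vertical below 0.15 rad and contact force between the fingers and register below 0.1 N and linear speed of each of register, orange_coil, blue_coil below 0.03 m/s and horizontal distance between orange_coil and orange_seat below 0.012 m and z of orange_coil in the frame of orange_seat below 0.008 m and angle between each of orange_coil, blue_coil's own z axis and vertical below 0.1 rad and angle between the y axis of orange_coil and the y axis of orange_seat, either way round below 0.2 rad and contact force between the fingers and orange_coil below 0.1 N and horizontal distance between blue_coil and blue_seat below 0.012 m and z of blue_coil in the frame of blue_seat below 0.008 m and angle between the y axis of blue_coil and the y axis of blue_seat, either way round below 0.2 rad and contact force between the fingers and blue_coil below 0.1 N); the robot touches nothing.
It fails at once if the screwdriver moved more than 20 mm (distance of screwdriver from where it was at the start of the episode above 0.02 m).
It fails at once if the terminals moved more than 20 mm (distance of terminals from where it was at the start of the episode above 0.02 m).
It fails at once if the orange coil dropped (falling freely faster than 0.7 m/s) (linear speed of orange_coil above 0.7 m/s and contact force between the fingers and orange_coil below 0.1 N).
It fails at once if the blue coil dropped (falling freely faster than 0.7 m/s) (linear speed of blue_coil above 0.7 m/s and contact force between the fingers and blue_coil below 0.1 N).
It fails at once if the register dropped (falling freely faster than 0.7 m/s) (linear speed of register above 0.7 m/s and contact force between the fingers and register below 0.1 N).
It also fails if it takes over 125 s, if anything falls off the work surface, if the arm or the gripper's body presses on something with over 40 N, if the wrist force passes 120 N, or if a joint passes its speed limit or range.

## Robot

A 7-joint arm with a two-finger parallel gripper is mounted at the origin on the work surface. World frame = base frame: x ahead of the robot, y to its left, z up, the work surface at z = 0. Lengths are in m, angles in rad, forces in N, time in s.
With the tool pointing down it reaches from about 0.425 to 1.025 m from the base axis. Payload 9.4 kg.
Tool frame: the origin (TCP) lies between the finger pads; the fingertips stand 19 mm ahead of it and the grasp point (between the pads) is the TCP; z points along the fingers, y is the line along which they close (so a half turn about z gives the same grasp; the last joint's range is limited). The gripper opens to 85 mm and grips with 20 to 120 N. Pads are 22 mm wide; open, the fingers measure 114 mm over their backs; the gripper's body (76 mm by 85 mm) begins 54 mm behind the grasp point. The pads swing forward as they close: fully open they stand 13 mm farther back than shut.
Start: joints at [-1.3, 0.599, -0.003, 1.599, 0.002, 0.943, -0.08], TCP at [0.247, 0.682, 0.219] pointing down, gripper open.
Joint ranges: [-2.57, 2.57], [-0.35, 1.97], [-1.29, 1.29], [0.11, 2.56], [-1.05, 4.19], [0.11, 1.86], [-2.63, 2.63]. Speed limits (rad/s): [2.22, 2.22, 3.01, 3.01, 3.14, 3.14, 3.14].

## Interface

Orientations are given as a unit quaternion [w, x, y, z].
In Python, from rig import arm, cams, order, nets gives the robot as it stands. The module is installed in compiled form; this text tells all that it offers.
- The arm moves only by the shell command python3 -m handwheel 'ROWS' [FORCE]. ROWS is JSON, a list of rows, each a list of 3 entries, a list of its own where there are three numbers: the shift along the tool's x, y, z in units of 50 mm (1.0 is 50 mm), then the turn, a rotation vector about the tool's x, y, z in units of 8 degrees (1.0 is 8 degrees), then the opening, from -1 (shut) to 1 (fully open). In form: [[[x, y, z], [rx, ry, rz], gripper], ...]. A call has 1 to 12 rows; each row is the pose to reach, as a shift and turn from the pose commanded when the call began, along the tool's axes at that moment; what a row does not reach only later rows make up. A row lasts 1/10 s, in which the tool goes at most 50 mm and 8.59 degrees, less where a joint would pass 70% of its speed; a pose out of reach is approached as far as the arm can. A call with a gripper value outside its range is refused whole. The fingers move at their own pace and stop on an object; FORCE is the grip in N (left out, the last holds). Time passes only in rows, so rows that repeat a pose let the fingers close. It gives the time, the measured TCP pose, the force, the opening and the grip force at its end, in the units of the state.
- arm.observe(): the state, without advancing time (a new reading comes with each control period).
- cams.read_camera(name): name is "side" or "top" or "wrist"; returns a dict with "frame" (480x640x3 uint8, red, green, blue), "camera_matrix" (3x3 intrinsics, pixels), "k1" (the pictures are not rectified: a ray, as slopes to the right and down, at radius r is drawn at 1 + k1 r^2 times it, then the intrinsics apply), "rvec" (rotation vector, rad) and "tvec" (3), from world to camera coordinates, as OpenCV has them. Camera axes: x right, y down, z forward; pixel columns grow to the right and rows downward; lengths in m; the calibration is good to about 2 mm. A picture is of the moment at which its call begins. There is no depth.
- order.job_done(): hands the job in; it is judged then, once.
Trained networks look in the newest picture that a camera, given by its name, has taken for a name from the list of things; names that differ only in an ending like _2 or _b are one class to them, and where a whole thing is asked for, a point or a joint stands for the part that bears it (a point fixed in the world has none). Each returns a list of dicts, best first, with "p" (0 to 1); they miss things now and then, are a little off and sometimes report something else, mostly with a low value. They report only what shows in the picture. A call takes as long as a camera call.
- nets.recognise(camera, name): "point" ([x, y, z] in m, in world coordinates, good to about 4 mm: the middle of the surface that is visible of it).
- nets.landmark_of(camera, name): "point" ([x, y, z] in m, in world coordinates, good to about 4 mm: a listed point, or the origin of a listed thing).
The state is a dict: "clock": time; "qpos": joint angles; "qd": joint speeds; "tau": joint torques, N m; "ee_pos": TCP position; "orientation": TCP orientation; "ft_force": force on the tool from outside, world axes, zero at the start; "moment": the same for the moment, N m; "width": opening from 0.0 (shut) to 1.0 (fully open); "grip_force": force on a finger pad.
Only numpy, scipy, OpenCV 4.12 (cv2) and the standard library are available. Lean on these libraries where they do the work, as an engineer would, in place of code of your own. Each camera call takes 0.05 s, during which the arm holds its last target. There are 200 camera calls.

## Working session

There is one attempt and no reset: what is moved stays moved. The work goes in short steps, Python scripts to look and compute and a shell command to move; the robot and the scene stay as the last step left them, time stands still between calls to the robot, and variables do not carry over. Pictures are saved under pics/ and viewed, at most 15 in all, crops included, and the job is handed in when it is done.

```bash
mkdir -p pics; cat > h.py <<'E'
import numpy as np, cv2
from rig import arm, cams, order, nets
from scipy.spatial.transform import Rotation as R
def shot(n,f=None):
    c=cams.read_camera(n)
    if f: cv2.imwrite('pics/'+f,c['frame'][:,:,::-1])
    return c
def ray(c,uv,z):
    K=c['camera_matrix'];p=np.array([(uv[0]-K[0,2])/K[0,0],(uv[1]-K[1,2])/K[1,1]]);d=p.copy()
    for _ in range(20): d=p/(1+c['k1']*(d@d))
    M=cv2.Rodrigues(np.array(c['rvec'],float))[0];t=np.array(c['tvec']).ravel()
    o=-M.T@t;v=M.T@np.array([d[0],d[1],1]);return o+v*(z-o[2])/v[2]
def tool():
    s=arm.observe();q=s['orientation'];return np.array(s['ee_pos']),R.from_quat([q[1],q[2],q[3],q[0]]),s
def delta(target,yaw_close=None):
    "shift in row units to target (world) in tool axes; yaw needed so tool y lies along yaw_close"
    p,r,s=tool();d=r.inv().apply(np.array(target)-p)/0.05
    y=r.apply([0,1,0]);a=np.arctan2(y[1],y[0]);out=[d.round(3)]
    if yaw_close is not None:
        e=(yaw_close-a+np.pi/2)%np.pi-np.pi/2; out.append(round(-np.degrees(e)/8,3))
    return out
E
python3 - <<'E'
from h import *
p,r,s=tool();print(s['clock'],p,r.as_matrix().round(3).tolist(),s['width'])
for n in('top','side'):
    c=shot(n,n+'0.png')
    for o in('orange_coil','blue_coil','register','orange_seat','blue_seat','base','mat','bin','screwdriver','terminals'):
        print(n,o,[(np.round(x['point'],3).tolist(),round(x['p'],2)) for x in nets.landmark_of(n,o)[:2]])
E
```

```text
0.0 [0.24696291 0.68112833 0.21808881] [[-0.94, 0.341, -0.0], [0.341, 0.94, -0.002], [-0.0, -0.002, -1.0]] 0.9973022854202357
top orange_coil [([0.55, -0.236, 0.008], 0.76)]
top blue_coil [([0.458, -0.268, 0.007], 0.85), ([0.455, -0.277, 0.001], 0.67)]
top register [([0.511, -0.259, 0.004], 0.93), ([0.453, -0.275, 0.004], 0.25)]
top orange_seat [([0.557, -0.238, 0.004], 0.6)]
top blue_seat [([0.455, -0.275, 0.005], 0.78)]
top base [([0.505, -0.255, -0.001], 0.65), ([0.551, -0.235, 0.011], 0.61)]
top mat [([0.569, 0.018, -0.002], 0.66), ([0.455, -0.273, 0.005], 0.25)]
top bin [([0.505, 0.238, 0.002], 0.69)]
top screwdriver [([0.7, 0.259, -0.001], 0.85)]
top terminals [([0.704, -0.235, -0.002], 0.58)]
side orange_coil [([0.554, -0.238, 0.009], 0.86), ([0.452, -0.265, 0.006], 0.69)]
side blue_coil [([0.455, -0.269, 0.008], 0.63)]
side register [([0.506, -0.264, 0.011], 0.87)]
side orange_seat []
side blue_seat [([0.453, -0.273, 0.008], 0.71)]
side base []
side mat [([0.568, 0.017, -0.0], 0.67)]
side bin [([0.507, 0.242, -0.003], 0.75), ([0.452, -0.268, 0.006], 0.63)]
side screwdriver [([0.554, -0.241, 0.007], 0.65), ([0.705, 0.258, -0.003], 0.57)]
side terminals [([0.703, -0.232, -0.0], 0.78)]
```

View pics/top0.png

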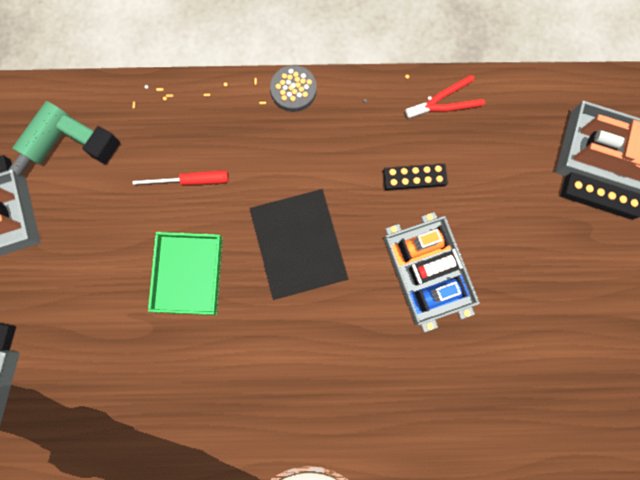

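View pics/side0.png

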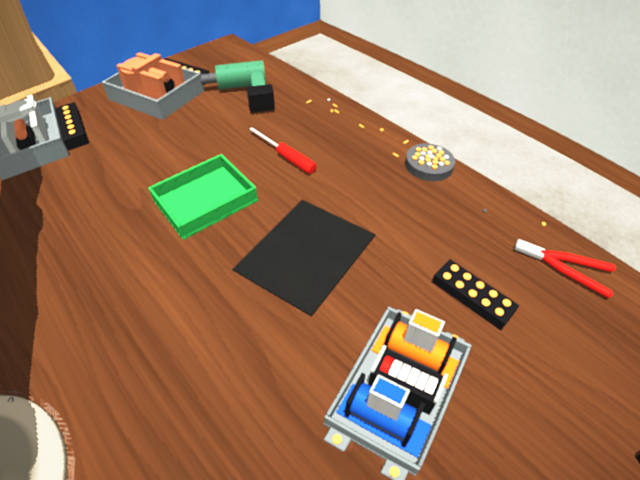

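The top view shows the base at about (432,270), with orange at the top, the register in the middle and blue at the bottom. The mat is at (299,245) and the bin at (185,273); both agree with the networks. Next I'll measure poses from pixels.

```bash
cat >> h.py <<'E'
def rect(c,mask,z,roi=None):
    m=mask.astype(np.uint8)
    if roi is not None:
        q=np.zeros_like(m);q[roi[1]:roi[3],roi[0]:roi[2]]=1;m=m*q
    n,l,st,_=cv2.connectedComponentsWithStats(m);k=1+np.argmax(st[1:,4])
    cs=max(cv2.findContours((l==k).astype(np.uint8),cv2.RETR_EXTERNAL,cv2.CHAIN_APPROX_NONE)[0],key=len)[:,0]
    w=np.array([ray(c,u,z)[:2] for u in cs.astype(float)])*1000
    (x,y),s,a=cv2.minAreaRect(w.astype(np.float32))
    if s[0]<s[1]: s=s[::-1];a+=90
    return np.round([x,y,*s,(a+90)%180-90],1),st[k,4]   # centre mm, long, short, long-axis yaw deg
E
python3 - <<'E'
from h import *
c=shot('top');f=c['frame'];h=cv2.cvtColor(f,cv2.COLOR_RGB2HSV);H,S,V=[h[:,:,i].astype(int) for i in range(3)]
print('mat',rect(c,(V<60),.003,(235,175,360,310)))
g=(H>45)&(H<80)&(S>120);print('bin rim',rect(c,g,.035,(130,210,240,330)))
b=(380,205,485,335)
gray=(S<60)&(V>90)&(V<215)
print('base rim',rect(c,gray,.03,b))
w=(S<40)&(V>200);print('drums',rect(c,w,.055,(405,250,465,290)))
cv2.imwrite('pics/base.png',cv2.resize(f[205:335,375:490,::-1],None,fx=4.5,fy=4.5,interpolation=2))
E
```

```text
mat (array([488.4,  -5.6, 154.8,  33.3, -77. ]), np.int32(353))
bin rim (array([506.3, 238.8, 160.4, 134.2,  -3.5]), np.int32(5322))
base rim (array([ 503.7, -252.6,  222. ,  135.9,   18. ]), np.int32(1661))
drums (array([ 498.6, -242.5,  109.2,   53.5,  -72.9]), np.int32(376))
```

View pics/base.png

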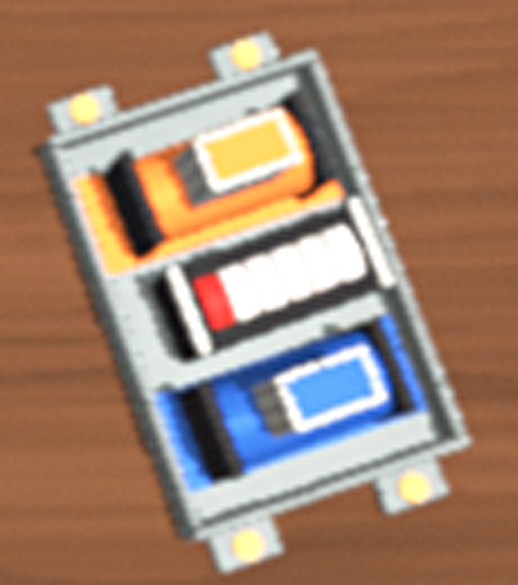

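The crop shows the rim corners at (45,148), (315,55), (465,440) and (190,532). The tag corners and the register's end strips are clear, so I'll convert those to world positions.

```bash
python3 - <<'E'
from h import *
c=shot('top');f=c['frame'];h=cv2.cvtColor(f,cv2.COLOR_RGB2HSV);V=h[:,:,2]
print('mat',rect(c,(f.max(2)<75)&(h[:,:,1]<70),.003,(235,175,360,310)))
def q(n,pts,z):
    w=np.array([ray(c,(375+(x+.5)/4.5-.5,205+(y+.5)/4.5-.5),z)[:2] for x,y in pts])*1000
    m=w.mean(0);e=[np.linalg.norm(w[i]-w[(i+1)%4]) for i in range(4)]
    a=(w[0]-w[1])+(w[3]-w[2]);print(n,m.round(1),np.round(e,1),'y-ish yaw',np.degrees(np.arctan2(a[1],a[0])).round(1))
q('rim',[(45,148),(315,55),(465,440),(190,532)],.03)
q('ears',[(85,107),(246,53),(415,488),(247,545)],.005)
q('otag',[(193,152),(290,108),(305,158),(222,195)],.098)
q('btag',[(275,390),(368,345),(388,395),(297,432)],.098)
q('strips',[(170,265),(360,198),(395,285),(203,355)],.055)
E
```

```text
mat (array([568.2,  14.5, 197.5, 157.1,  14.3]), np.int32(7053))
rim [ 504.9 -252.5] [131.2 183.9 129.4 181.2] y-ish yaw 107.6
ears [ 506.4 -255.3] [ 80.  212.3  80.9 211.5] y-ish yaw 107.4
otag [ 554.4 -239.8] [45.8 22.2 39.  21.7] y-ish yaw 113.2
btag [ 454.1 -266.9] [43.6 22.  41.3 19.2] y-ish yaw 112.4
strips [ 508.1 -259.7] [89.5 40.7 90.2 41.4] y-ish yaw 108.5
```

```bash
python3 - <<'E'
from h import *
print(delta([.5535,-.2385,.2],np.radians(18)))
E
```

```text
[array([-12.032, -15.212,   0.381]), np.float64(6.509)]
```

```bash
python3 -m handwheel '[[[-0.6,-0.76,0],[0,0,0.3],1],[[-1.2,-1.5,0],[0,0,0.7],1],[[-1.8,-2.3,0],[0,0,1],1],[[-2.4,-3,0],[0,0,1.3],1],[[-3,-3.8,0],[0,0,1.6],1],[[-3.6,-4.6,0],[0,0,2],1],[[-4.2,-5.3,0],[0,0,2.3],1],[[-4.8,-6.1,0],[0,0,2.6],1],[[-5.4,-6.8,0],[0,0,3],1],[[-6,-7.6,0],[0,0,3.3],1],[[-6.6,-8.4,0],[0,0,3.6],1],[[-7.2,-9.1,0],[0,0,4],1]]' 40; python3 - <<'E'
from h import *
print(delta([.5535,-.2385,.2],np.radians(18)))
E
```

```text
clock: 2.4
ee_pos: [0.4306, 0.1289, 0.2194]
orientation: [0.0, 0.439, 0.899, 0.0]
ft_force: [1.7, 0.4, -0.2]
width: 0.997
grip_force: 0.0
[array([-7.306, -2.583,  0.387]), np.float64(2.494)]
```

```bash
python3 -m handwheel '[[[-0.9,-0.3,0],[0,0,0.3],1],[[-1.8,-0.6,0],[0,0,0.6],1],[[-2.7,-1,0],[0,0,0.9],1],[[-3.6,-1.3,0],[0,0,1.2],1],[[-4.5,-1.6,0],[0,0,1.6],1],[[-5.4,-1.9,0],[0,0,2],1],[[-6.3,-2.2,0],[0,0,2.3],1],[[-6.9,-2.5,0.2],[0,0,2.5],1],[[-7.3,-2.58,0.38],[0,0,2.5],1],[[-7.3,-2.58,0.38],[0,0,2.5],1],[[-7.3,-2.58,0.38],[0,0,2.5],1]]'; python3 - <<'E'
from h import *
shot('wrist','w1.png')
print(delta([.5535,-.2385,.083],np.radians(18)))
for o in('orange_coil','blue_coil','register','orange_seat','blue_seat'):
    print(o,[(np.round(x['point'],3).tolist(),round(x['p'],2)) for x in nets.landmark_of('wrist',o)[:2]])
E
```

```text
clock: 3.5
ee_pos: [0.5537, -0.2356, 0.1997]
orientation: [-0.0, 0.587, 0.809, -0.0]
ft_force: [0.4, -0.1, 0.3]
width: 1.003
grip_force: 0.0
[array([-0.068, -0.028,  2.34 ]), np.float64(0.013)]
orange_coil [([0.551, -0.238, 0.008], 0.61)]
blue_coil [([0.454, -0.271, 0.005], 0.69)]
register [([0.507, -0.256, 0.005], 0.7)]
orange_seat []
blue_seat []
```

View pics/w1.png

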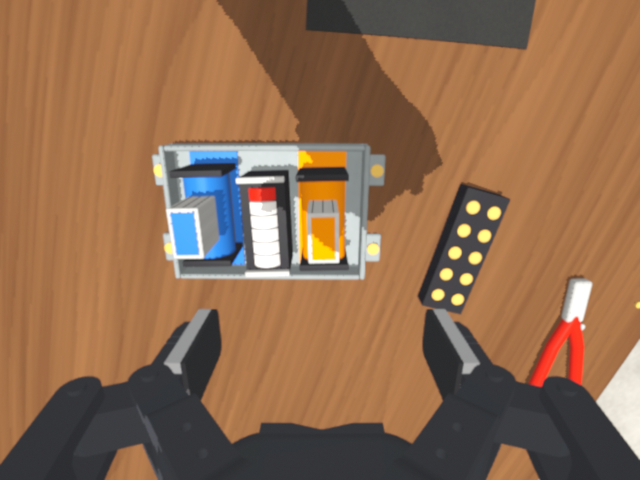

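The wrist view shows the base square to the gripper. The orange tag spans about (308–340, 217–263) and the rim corners are (160,145), (370,145), (365,278) and (177,278). I'll cross-check those positions.

```bash
python3 - <<'E'
from h import *
c=shot('wrist')
def q(n,pts,z):
    w=np.array([ray(c,p,z)[:2] for p in pts])*1000
    e=[np.linalg.norm(w[i]-w[(i+1)%4]) for i in range(4)]
    a=(w[1]-w[0])+(w[2]-w[3]);print(n,w.mean(0).round(1),np.round(e,1),'x yaw',np.degrees(np.arctan2(a[1],a[0])).round(1))
q('rim',[(160,145),(370,145),(365,278),(177,278)],.03)
q('ears',[(157,171),(377,171),(373,249),(168,248)],.005)
q('otag',[(308,217),(340,217),(339,263),(308,263)],.098)
q('btag',[(170,210),(198,208),(200,256),(173,258)],.098)
E
```

```text
rim [ 507.2 -253.5] [187.2 128.8 188.7 129.9] x yaw 18.2
ears [ 504.9 -256.3] [215.7  80.9 215.3  80.4] x yaw 18.0
otag [ 557.6 -238.9] [23.8 36.9 24.1 36.9] x yaw 18.2
btag [ 455.8 -266.6] [21.4 38.3 21.6 38.5] x yaw 22.4
```

```bash
python3 -m handwheel '[[[-0.06,0,0.5],[0,0,0],1],[[-0.07,0,1],[0,0,0],1],[[-0.07,0,1.5],[0,0,0],1],[[-0.07,0,2],[0,0,0],1],[[-0.07,0,2.3],[0,0,0],1],[[-0.07,0,2.3],[0,0,0],1],[[-0.07,0,2.3],[0,0,0],-1],[[-0.07,0,2.3],[0,0,0],-1],[[-0.07,0,2.3],[0,0,0],-1],[[-0.07,0,2.3],[0,0,0],-1],[[-0.07,0,2.3],[0,0,0],-1],[[-0.07,0,2.3],[0,0,0],-1]]' 50
```

```text
clock: 5.05
ee_pos: [0.5545, -0.2399, 0.0872]
orientation: [0.0, 0.588, 0.809, 0.0]
ft_force: [-8.2, 1.2, 24.0]
width: 0.006
grip_force: 12.0
```

```bash
python3 -m handwheel '[[[0,0,-0.3],[0,0,0],-1],[[0,0,-0.7],[0,0,0],-1],[[0,0,-1.2],[0,0,0],-1],[[0,0,-1.8],[0,0,0],-1],[[0,0,-2.4],[0,0,0],-1],[[0,0,-2.4],[0,0,0],-1]]'; python3 - <<'E'
from h import *
B=np.array([.506,-.2545]);M=np.array([.5685,.016]);a=np.radians(14.3)
X=np.array([np.cos(a),np.sin(a)])
t=M+.048*X;print(t);p,r,s=tool();print(delta([*t,.2],a))
shot('side','s1.png')
E
```

```text
clock: 5.65
ee_pos: [0.557, -0.2401, 0.2094]
orientation: [0.003, 0.587, 0.809, 0.001]
ft_force: [1.4, -0.8, 1.1]
width: -0.001
grip_force: 0.0
[0.61501276 0.02785595]
[array([4.736, 2.763, 0.185]), np.float64(0.47)]
```

```bash
python3 - <<'E'
from h import *
shot('side','s2.png');c=shot('wrist')
a=cv2.imread('pics/s2.png')[270:480,300:500];a=cv2.resize(a,None,fx=2,fy=2.28)
b=c['frame'][100:320,140:400,::-1];cv2.imwrite('pics/c2.png',np.hstack([a,cv2.resize(b,(390,a.shape[0]))]))
E
```

```text
(no output)
```

View pics/c2.png

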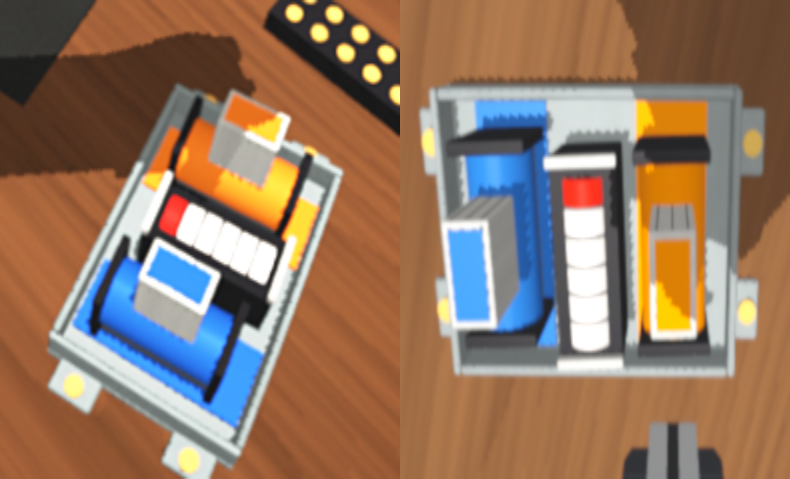

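```bash
python3 - <<'E'
from h import *
p,r,s=tool();print(p,s['width'],s['ft_force'])
def proj(c,X):
    M=cv2.Rodrigues(np.array(c['rvec'],float))[0];v=M@np.array(X)+np.array(c['tvec']).ravel();d=v[:2]/v[2];d=d*(1+c['k1']*(d@d));K=c['camera_matrix'];return np.round([K[0,0]*d[0]+K[0,2],K[1,1]*d[1]+K[1,2]],1)
im=[]
for n in('side','top','wrist'):
    c=shot(n);f=np.ascontiguousarray(c['frame'][:,:,::-1])
    for l,col in((0,(255,0,255)),(.019,(0,255,255))):
        u=proj(c,p+r.apply([0,0,l]));print(n,l,u);cv2.circle(f,tuple(int(v) for v in u),2,col,-1)
    u=u.astype(int);x0=int(np.clip(u[0]-80,0,480));y0=int(np.clip(u[1]-120,0,240));im.append(cv2.resize(f[y0:y0+240,x0:x0+160],None,fx=1.65,fy=1.65))
cv2.imwrite('pics/c3.png',np.hstack(im))
E
```

```text
[ 0.55500151 -0.23874706  0.20505423] 2.7878697095995948e-05 [-0.4377953   0.29807731  0.37426265]
side 0 [445.6 270.2]
side 0.019 [441.8 280.6]
top 0 [444.2 226.2]
top 0.019 [441.5 228.6]
wrist 0 [321.7 299.7]
wrist 0.019 [321.7 282.7]
```

View pics/c3.png

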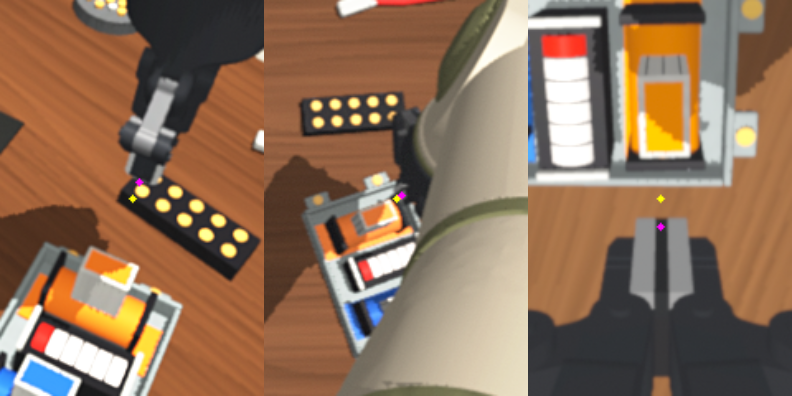

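```bash
python3 - <<'E'
from h import *
im=[]
for n,(x0,y0) in(('side',(405,225)),('top',(410,185))):
    c=shot(n);f=c['frame'][:,:,::-1];im.append(cv2.resize(f[y0:y0+70,x0:x0+60],(396,462),interpolation=2))
cv2.imwrite('pics/c4.png',np.hstack(im))
E
```

```text
(no output)
```

View pics/c4.png

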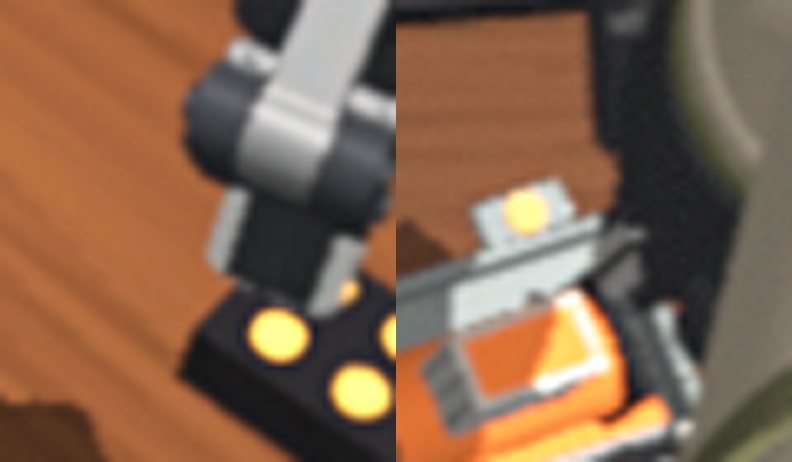

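```bash
python3 - <<'E'
from h import *
p,r,s=tool()
def line(n,uv):
    c=shot(n);a=ray(c,uv,.1);b=ray(c,uv,.3);return a,(b-a)/np.linalg.norm(b-a)
L=[line('side',(446,269)),line('wrist',(321.7,294.7)),line('top',(441.5,226))]
for ii in((0,1),(0,2),(1,2),(0,1,2)):
    A=sum(np.eye(3)-np.outer(L[i][1],L[i][1]) for i in ii);b=sum((np.eye(3)-np.outer(L[i][1],L[i][1]))@L[i][0] for i in ii)
    x=np.linalg.solve(A,b);print(ii,x.round(4),'tool frame mm',(r.inv().apply(x-p)*1000).round(1))
print(p)
E
```

```text
(0, 1) [ 0.5554 -0.2375  0.205 ] tool frame mm [ 1.2  1.1 -0.9]
(0, 2) [ 0.5574 -0.2362  0.2022] tool frame mm [1.8 3.4 2. ]
(1, 2) [ 0.5529 -0.2314  0.2157] tool frame mm [  7.7   0.6 -11.5]
(0, 1, 2) [ 0.5557 -0.2365  0.2042] tool frame mm [ 2.1  1.7 -0.1]
[ 0.55472619 -0.23894991  0.20416013]
```

The reported tip looks about 19 mm or more shorter than documented, which explains the miss. I'll check with a gentle shut-finger touch on bare bench.

```bash
python3 - <<'E'
from h import *
print(delta([.54,-.125,.04]))
E
```

```text
[array([2.261, 0.425, 3.291])]
```

```bash
python3 -m handwheel '[[[0.8,0.14,0],[0,0,0],-1],[[1.5,0.28,0],[0,0,0],-1],[[2.26,0.42,0.5],[0,0,0],-1],[[2.26,0.42,1.3],[0,0,0],-1],[[2.26,0.42,2.1],[0,0,0],-1],[[2.26,0.42,2.7],[0,0,0],-1],[[2.26,0.42,3],[0,0,0],-1],[[2.26,0.42,3.1],[0,0,0],-1],[[2.26,0.42,3.2],[0,0,0],-1],[[2.26,0.42,3.3],[0,0,0],-1],[[2.26,0.42,3.3],[0,0,0],-1]]'
python3 -m handwheel '[[[0,0,0.1],[0,0,0],-1],[[0,0,0.2],[0,0,0],-1],[[0,0,0.3],[0,0,0],-1],[[0,0,0.3],[0,0,0],-1]]'
```

```text
clock: 7.3
ee_pos: [0.5402, -0.1252, 0.0402]
orientation: [0.0, 0.587, 0.809, 0.0]
ft_force: [-0.0, -0.1, -0.1]
width: -0.0
grip_force: 0.0
clock: 7.7
ee_pos: [0.5397, -0.125, 0.0244]
orientation: [-0.0, 0.587, 0.809, -0.0]
ft_force: [-0.2, 0.3, -0.1]
width: -0.003
grip_force: 0.0
```

```bash
python3 -m handwheel '[[[0,0,0.05],[0,0,0],-1],[[0,0,0.1],[0,0,0],-1],[[0,0,0.15],[0,0,0],-1],[[0,0,0.15],[0,0,0],-1]]'
python3 -m handwheel '[[[0,0,0.05],[0,0,0],-1],[[0,0,0.1],[0,0,0],-1],[[0,0,0.1],[0,0,0],-1]]'
python3 - <<'E'
from h import *
c=shot('side');f=c['frame'];cv2.imwrite('pics/c5.png',cv2.resize(f[170:370,300:500,::-1],(600,600)))
E
```

```text
clock: 8.1
ee_pos: [0.5399, -0.1251, 0.0172]
orientation: [-0.0, 0.587, 0.809, -0.0]
ft_force: [0.4, -0.3, 0.6]
width: -0.0
grip_force: 0.0
clock: 8.4
ee_pos: [0.5399, -0.1251, 0.0122]
orientation: [-0.0, 0.587, 0.809, -0.0]
ft_force: [0.3, 0.6, 0.2]
width: -0.004
grip_force: 0.0
```

View pics/c5.png

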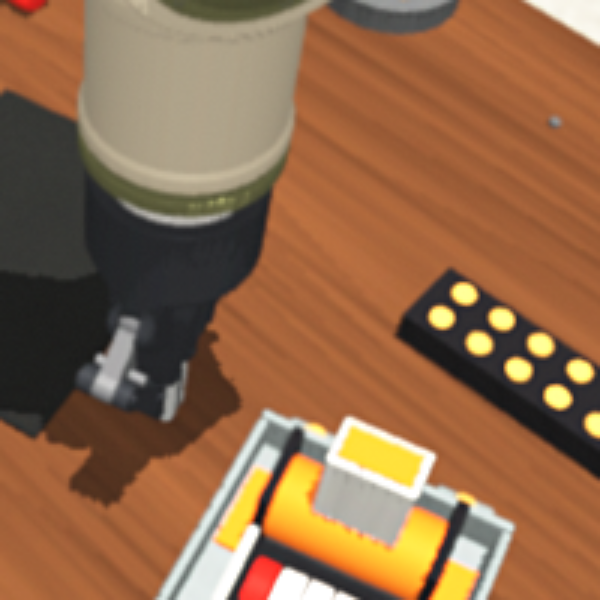

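The fingertips (about (165,410)) are still above the bench at TCP z = 12 mm, so the offset is real. I'll continue down carefully.

```bash
for i in 1 2 3; do python3 -m handwheel '[[[0,0,0.05],[0,0,0],-1],[[0,0,0.1],[0,0,0],-1],[[0,0,0.1],[0,0,0],-1]]' | grep -E 'ee_pos|ft'; done
```

```text
ee_pos: [0.5399, -0.1251, 0.0071]
ft_force: [0.0, 0.6, 0.8]
ee_pos: [0.5399, -0.1251, 0.0022]
ft_force: [0.1, -0.8, -1.2]
ee_pos: [0.5399, -0.1251, -0.0028]
ft_force: [-0.8, 0.2, -0.1]
```

```bash
for i in 1 2 3; do python3 -m handwheel '[[[0,0,0.04],[0,0,0],-1],[[0,0,0.08],[0,0,0],-1],[[0,0,0.08],[0,0,0],-1]]' | grep -E 'ee_pos|ft'; done
```

```text
ee_pos: [0.5399, -0.1251, -0.0068]
ft_force: [-0.2, 0.5, -0.5]
ee_pos: [0.5399, -0.1251, -0.0108]
ft_force: [0.6, -0.6, -0.9]
ee_pos: [0.5402, -0.1251, -0.0123]
ft_force: [-6.3, 0.4, 33.0]
```

Contact came at reported z = -11 mm. The shut tips are therefore 11 mm above the reported TCP, so true z ≈ reported + 30 mm. I'll apply that correction.

```bash
python3 -m handwheel '[[[0,0,-0.5],[0,0,0],-1],[[0,0,-1.2],[0,0,0],-1],[[0,0,-2],[0,0,0],-1],[[0,0,-2.8],[0,0,0],1],[[0,0,-3.2],[0,0,0],1],[[0,0,-3.2],[0,0,0],1]]'; python3 - <<'E'
from h import *
print(delta([.555,-.239,.12],np.radians(18)))
E
```

```text
clock: 10.85
ee_pos: [0.5415, -0.1254, 0.1485]
orientation: [0.002, 0.587, 0.809, 0.001]
ft_force: [-0.2, -0.6, -0.4]
width: 0.507
grip_force: 0.0
[array([-2.242, -0.451,  0.572]), np.float64(0.009)]
```

```bash
python3 -m handwheel '[[[-0.7,-0.15,0],[0,0,0],1],[[-1.5,-0.3,0],[0,0,0],1],[[-2.24,-0.45,0.3],[0,0,0],1],[[-2.24,-0.45,0.8],[0,0,0],1],[[-2.24,-0.45,0.8],[0,0,0],1],[[-2.24,-0.45,0.8],[0,0,0],1]]'; python3 - <<'E'
from h import *
shot('side','s6.png');shot('wrist','w6.png')
a=cv2.imread('pics/s6.png')[220:420,330:510];b=cv2.imread('pics/w6.png')[150:470,120:520]
cv2.imwrite('pics/c6.png',np.hstack([cv2.resize(a,(360,400)),cv2.resize(b,(440,400))]))
print(delta([.555,-.239,.054]))
E
```

```text
clock: 11.45
ee_pos: [0.5526, -0.2377, 0.1046]
orientation: [-0.001, 0.587, 0.809, -0.0]
ft_force: [0.3, 0.1, 0.1]
width: 1.0
grip_force: 0.0
[array([-0.034,  0.017,  1.039])]
```

View pics/c6.png

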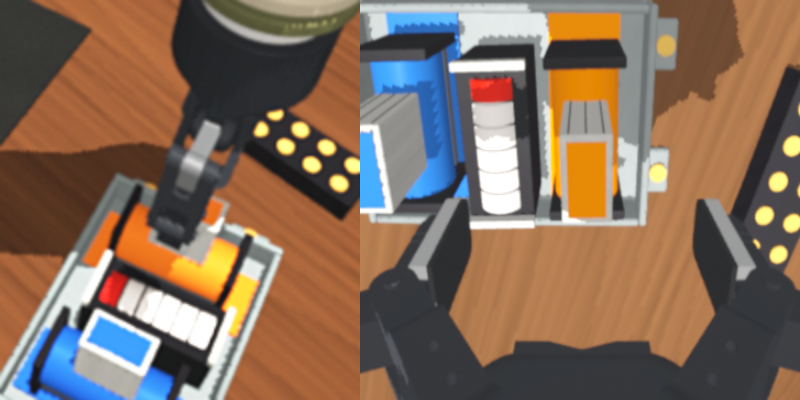

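The fingers straddle the orange tag centrally: finger midpoint x ≈ 583, tag x ≈ 588. I'll descend and grip.

```bash
python3 -m handwheel '[[[-0.03,0.02,0.3],[0,0,0],1],[[-0.03,0.02,0.6],[0,0,0],1],[[-0.03,0.02,0.85],[0,0,0],1],[[-0.03,0.02,1],[0,0,0],1],[[-0.03,0.02,1],[0,0,0],1]]'
python3 -m handwheel '[[[0,0,0],[0,0,0],-1],[[0,0,0],[0,0,0],-1],[[0,0,0],[0,0,0],-1],[[0,0,0],[0,0,0],-1],[[0,0,0],[0,0,0],-1],[[0,0,0],[0,0,0],-1],[[0,0,0],[0,0,0],-1]]' 50
```

```text
clock: 12.05
ee_pos: [0.554, -0.2393, 0.0539]
orientation: [-0.001, 0.587, 0.809, -0.0]
ft_force: [-0.3, 0.5, 0.9]
width: 0.998
grip_force: 0.0
clock: 12.75
ee_pos: [0.5553, -0.2398, 0.056]
orientation: [0.0, 0.587, 0.809, 0.0]
ft_force: [-0.3, -0.1, 6.0]
width: 0.272
grip_force: 49.7
```

```bash
python3 -m handwheel '[[[0,0,-0.3],[0,0,0],-1],[[0,0,-0.7],[0,0,0],-1],[[0,0,-1.2],[0,0,0],-1],[[0,0,-1.7],[0,0,0],-1],[[0,0,-1.7],[0,0,0],-1]]'; python3 - <<'E'
from h import *
a=np.radians(14.3);t=np.array([.5685,.016])+.048*np.array([np.cos(a),np.sin(a)])
print(tool()[2]['width'],delta([*t,.052],a))
E
```

```text
clock: 13.25
ee_pos: [0.5558, -0.2405, 0.1437]
orientation: [0.002, 0.587, 0.809, 0.001]
ft_force: [0.7, 0.4, -4.3]
width: 0.276
grip_force: 50.0
0.2760277188790589 [array([4.74 , 2.783, 1.831]), np.float64(0.469)]
```

```bash
python3 -m handwheel '[[[0.5,0.3,0],[0,0,0.1],-1],[[1.1,0.65,0],[0,0,0.2],-1],[[1.8,1.05,0],[0,0,0.3],-1],[[2.5,1.5,0],[0,0,0.4],-1],[[3.2,1.9,0],[0,0,0.47],-1],[[3.9,2.3,0],[0,0,0.47],-1],[[4.4,2.6,0.2],[0,0,0.47],-1],[[4.74,2.78,0.5],[0,0,0.47],-1],[[4.74,2.78,0.9],[0,0,0.47],-1],[[4.74,2.78,1.3],[0,0,0.47],-1],[[4.74,2.78,1.5],[0,0,0.47],-1],[[4.74,2.78,1.5],[0,0,0.47],-1]]'; python3 - <<'E'
from h import *
a=np.radians(14.3);t=np.array([.5685,.016])+.048*np.array([np.cos(a),np.sin(a)])
print(tool()[2]['width'],delta([*t,.052],a))
E
```

```text
clock: 14.45
ee_pos: [0.6119, 0.0278, 0.0634]
orientation: [-0.001, 0.614, 0.789, -0.002]
ft_force: [-0.2, 0.0, -4.5]
width: 0.273
grip_force: 49.8
0.27303095235724534 [array([-0.014,  0.062,  0.228]), np.float64(-0.006)]
```

```bash
python3 -m handwheel '[[[0,0.03,0.1],[0,0,0],-1],[[0,0.03,0.18],[0,0,0],-1],[[0,0.03,0.22],[0,0,0],-1],[[0,0.03,0.24],[0,0,0],-1]]';python3 -m handwheel '[[[0,0,0],[0,0,0],-0.3],[[0,0,0],[0,0,0],0],[[0,0,0],[0,0,0],0.3],[[0,0,0],[0,0,0],0.3],[[0,0,-0.4],[0,0,0],1],[[0,0,-1],[0,0,0],1],[[0,0,-1.6],[0,0,0],1],[[0,0,-2],[0,0,0],1],[[0,0,-2],[0,0,0],1]]'; python3 - <<'E'
from h import *
c=shot('wrist')
print([(np.round(x['point'],3).tolist(),round(x['p'],2)) for x in nets.landmark_of('wrist','orange_coil')[:2]])
print(delta([.4555,-.2675,.12],np.radians(19)))
E
```

```text
clock: 14.85
ee_pos: [0.615, 0.0291, 0.0537]
orientation: [0.0, 0.613, 0.79, 0.0]
ft_force: [0.5, 0.0, -5.8]
width: 0.269
grip_force: 49.9
clock: 15.75
ee_pos: [0.6165, 0.0291, 0.1565]
orientation: [0.002, 0.614, 0.79, 0.002]
ft_force: [0.2, -0.5, -0.7]
width: 0.998
grip_force: 0.0
[([0.612, 0.032, 0.0], 0.89)]
[array([-4.963, -4.56 ,  0.671]), np.float64(-0.583)]
```

```bash
python3 -m handwheel '[[[-0.6,-0.55,0],[0,0,-0.1],1],[[-1.25,-1.15,0],[0,0,-0.2],1],[[-1.9,-1.75,0],[0,0,-0.3],1],[[-2.55,-2.35,0],[0,0,-0.4],1],[[-3.2,-2.95,0],[0,0,-0.5],1],[[-3.85,-3.55,0],[0,0,-0.58],1],[[-4.5,-4.15,0],[0,0,-0.58],1],[[-4.96,-4.56,0.3],[0,0,-0.58],1],[[-4.96,-4.56,0.7],[0,0,-0.58],1],[[-4.96,-4.56,0.9],[0,0,-0.58],1],[[-4.96,-4.56,0.9],[0,0,-0.58],1]]'; python3 - <<'E'
from h import *
shot('side','s7.png');c=shot('wrist','w7.png')
a=cv2.imread('pics/s7.png')[180:480,230:500];b=cv2.imread('pics/w7.png')[100:470,100:540]
cv2.imwrite('pics/c7.png',np.hstack([cv2.resize(a,(360,400)),cv2.resize(b,(440,370))[:400] if 0 else cv2.resize(b,(440,400))]))
print([(np.round(x['point'],3).tolist(),round(x['p'],2)) for x in nets.landmark_of('wrist','blue_coil')[:2]])
print(delta([.4555,-.2675,.055],np.radians(19)))
E
```

```text
clock: 16.95
ee_pos: [0.4544, -0.2666, 0.1066]
orientation: [-0.002, 0.581, 0.814, -0.0]
ft_force: [1.1, 0.1, -0.1]
width: 0.997
grip_force: 0.0
[([0.458, -0.271, 0.005], 0.58)]
[array([-0.01 , -0.009,  1.072]), np.float64(0.004)]
```

View pics/c7.png

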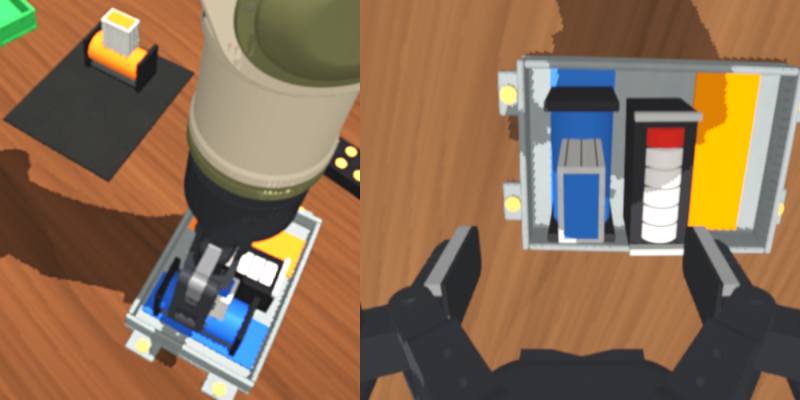

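The orange coil stands on the mat, and the blue tag (x ≈ 581) is centred between the fingers (≈ 583). I'll descend and grip.

```bash
python3 -m handwheel '[[[-0.01,-0.01,0.3],[0,0,0],1],[[-0.01,-0.01,0.6],[0,0,0],1],[[-0.01,-0.01,0.85],[0,0,0],1],[[-0.01,-0.01,1.05],[0,0,0],1],[[-0.01,-0.01,1.05],[0,0,0],1],[[-0.01,-0.01,1.05],[0,0,0],-1],[[-0.01,-0.01,1.05],[0,0,0],-1],[[-0.01,-0.01,1.05],[0,0,0],-1],[[-0.01,-0.01,1.05],[0,0,0],-1],[[-0.01,-0.01,1.05],[0,0,0],-1],[[-0.01,-0.01,1.05],[0,0,0],-1],[[-0.01,-0.01,1.05],[0,0,0],-1]]' 50
python3 -m handwheel '[[[0,0,-0.3],[0,0,0],-1],[[0,0,-0.7],[0,0,0],-1],[[0,0,-1.2],[0,0,0],-1],[[0,0,-1.8],[0,0,0],-1],[[0,0,-1.9],[0,0,0],-1]]'; python3 - <<'E'
from h import *
a=np.radians(14.3);t=np.array([.5685,.016])-.046*np.array([np.cos(a),np.sin(a)])
print(delta([*t,.054],a))
E
```

```text
clock: 18.3
ee_pos: [0.4552, -0.2683, 0.0565]
orientation: [0.0, 0.581, 0.814, 0.0]
ft_force: [-0.2, 0.8, 5.5]
width: 0.272
grip_force: 50.4
clock: 18.8
ee_pos: [0.4558, -0.2689, 0.1535]
orientation: [0.002, 0.581, 0.814, 0.0]
ft_force: [0.6, -0.6, -2.6]
width: 0.276
grip_force: 49.7
[array([4.737, 3.059, 1.986]), np.float64(0.58)]
```

```bash
python3 -m handwheel '[[[0.5,0.3,0],[0,0,0.1],-1],[[1.1,0.7,0],[0,0,0.2],-1],[[1.8,1.15,0],[0,0,0.3],-1],[[2.5,1.6,0],[0,0,0.4],-1],[[3.2,2.05,0],[0,0,0.5],-1],[[3.9,2.5,0],[0,0,0.58],-1],[[4.4,2.85,0.2],[0,0,0.58],-1],[[4.74,3.06,0.6],[0,0,0.58],-1],[[4.74,3.06,1.1],[0,0,0.58],-1],[[4.74,3.06,1.5],[0,0,0.58],-1],[[4.74,3.06,1.75],[0,0,0.58],-1],[[4.74,3.06,1.75],[0,0,0.58],-1]]'
python3 - <<'E'
from h import *
a=np.radians(14.3);t=np.array([.5685,.016])-.046*np.array([np.cos(a),np.sin(a)])
print(delta([*t,.0525],a))
E
```

```text
clock: 20.0
ee_pos: [0.5214, 0.0054, 0.0617]
orientation: [-0.001, 0.614, 0.79, -0.001]
ft_force: [-0.3, -0.3, -3.3]
width: 0.271
grip_force: 49.6
[array([-0.027,  0.045,  0.183]), np.float64(-0.001)]
```

```bash
python3 -m handwheel '[[[0,0,0.08],[0,0,0],-1],[[0,0,0.14],[0,0,0],-1],[[0,0,0.18],[0,0,0],-1],[[0,0,0.22],[0,0,0],-1],[[0,0,0.22],[0,0,0],-1]]';python3 -m handwheel '[[[0,0,0],[0,0,0],-0.3],[[0,0,0],[0,0,0],0],[[0,0,0],[0,0,0],0.3],[[0,0,0],[0,0,0],0.3],[[0,0,-0.4],[0,0,0],1],[[0,0,-1],[0,0,0],1],[[0,0,-1.6],[0,0,0],1],[[0,0,-2],[0,0,0],1],[[0,0,-2],[0,0,0],1]]'; python3 - <<'E'
from h import *
print(delta([.507,-.257,.12],np.radians(18)))
E
```

```text
clock: 20.5
ee_pos: [0.5227, 0.0057, 0.0526]
orientation: [0.0, 0.613, 0.79, 0.0]
ft_force: [-0.6, -0.5, -2.8]
width: 0.274
grip_force: 49.8
clock: 21.4
ee_pos: [0.524, 0.0057, 0.155]
orientation: [0.002, 0.613, 0.79, 0.002]
ft_force: [-0.7, -0.3, -0.0]
width: 1.0
grip_force: 0.0
[array([-5.006, -1.632,  0.694]), np.float64(-0.46)]
```

```bash
python3 -m handwheel '[[[-0.7,-0.2,0],[0,0,-0.1],1],[[-1.4,-0.45,0],[0,0,-0.2],1],[[-2.1,-0.7,0],[0,0,-0.3],1],[[-2.9,-0.95,0],[0,0,-0.4],1],[[-3.6,-1.2,0],[0,0,-0.46],1],[[-4.3,-1.4,0],[0,0,-0.46],1],[[-4.9,-1.6,0],[0,0,-0.46],1],[[-5,-1.63,0],[0,0,-0.46],1],[[-5,-1.63,0],[0,0,-0.46],1],[[-5,-1.63,0],[0,0,-0.46],1]]'; python3 - <<'E'
from h import *
shot('side','s8.png');c=shot('wrist','w8.png')
a=cv2.imread('pics/s8.png')[180:480,230:500];b=cv2.imread('pics/w8.png')[100:470,100:540]
cv2.imwrite('pics/c8.png',np.hstack([cv2.resize(a,(360,400)),cv2.resize(b,(440,400))]))
for o in ('register','orange_seat','blue_seat'):print(o,[(np.round(x['point'],3).tolist(),round(x['p'],2)) for x in nets.landmark_of('wrist',o)[:2]])
h=cv2.cvtColor(c['frame'],cv2.COLOR_RGB2HSV).astype(int);H,S=h[:,:,0],h[:,:,1]
R_=(100,100,540,400)
print('oseat',rect(c,(H>12)&(H<28)&(S>200),.008,R_));print('bseat',rect(c,(H>100)&(H<125)&(S>120),.008,R_))
E
```

```text
clock: 22.4
ee_pos: [0.5054, -0.2555, 0.1519]
orientation: [-0.001, 0.587, 0.809, 0.0]
ft_force: [0.5, -0.1, 0.2]
width: 0.999
grip_force: 0.0
register [([0.508, -0.257, 0.007], 0.89)]
orange_seat [([0.553, -0.24, 0.006], 0.66)]
blue_seat [([0.457, -0.271, 0.003], 0.83)]
oseat (array([ 554.7, -239.1,  114.3,   44.5,  -72.1]), np.int32(6537))
bseat (array([ 456.2, -270.8,  115.8,   45.5,  -72.1]), np.int32(6737))
```

View pics/c8.png

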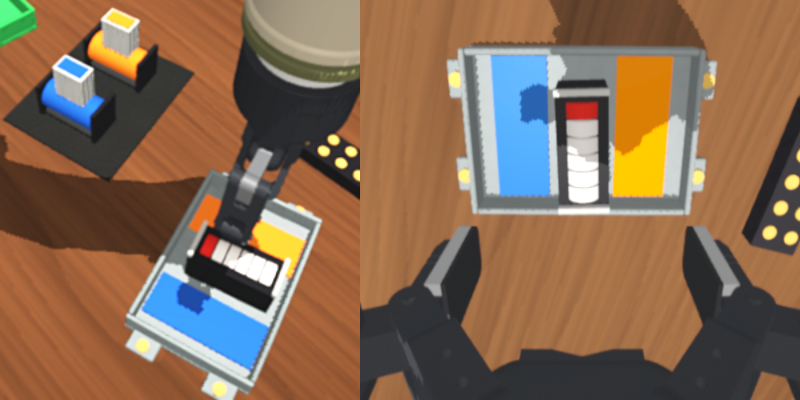

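Both coils stand on the mat. The seats measure about 116 × 46 mm, at orange (554.7, -239.1) and blue (456.2, -270.8), yaw 17.9°. The register is clear to grip.

```bash
python3 - <<'E'
from h import *
print(delta([.5075,-.258,.006],np.radians(18)))
E
```

```text
[array([-0.057,  0.016,  2.93 ]), np.float64(0.011)]
```

```bash
python3 -m handwheel '[[[-0.06,0.02,0.6],[0,0,0],1],[[-0.06,0.02,1.2],[0,0,0],1],[[-0.06,0.02,1.8],[0,0,0],1],[[-0.06,0.02,2.3],[0,0,0],1],[[-0.06,0.02,2.7],[0,0,0],1],[[-0.06,0.02,2.88],[0,0,0],1],[[-0.06,0.02,2.88],[0,0,0],1]]'
python3 -m handwheel '[[[0,0,0],[0,0,0],-1],[[0,0,0],[0,0,0],-1],[[0,0,0],[0,0,0],-1],[[0,0,0],[0,0,0],-1],[[0,0,0],[0,0,0],-1],[[0,0,0],[0,0,0],-1]]' 40
python3 -m handwheel '[[[0,0,-0.3],[0,0,0],-1],[[0,0,-0.7],[0,0,0],-1],[[0,0,-1.3],[0,0,0],-1],[[0,0,-2],[0,0,0],-1],[[0,0,-2.8],[0,0,0],-1],[[0,0,-3.6],[0,0,0],-1],[[0,0,-3.7],[0,0,0],-1]]'; python3 - <<'E'
from h import *
print(delta([.506,.239,.12],np.radians(-3.5)),delta([.506,.239,.12],np.radians(86.5)))
E
```

```text
clock: 23.35
ee_pos: [0.507, -0.2588, 0.0076]
orientation: [-0.001, 0.588, 0.809, -0.0]
ft_force: [0.5, 0.7, -0.2]
width: 0.998
grip_force: 0.0
clock: 23.95
ee_pos: [0.5079, -0.2594, 0.0096]
orientation: [0.001, 0.588, 0.809, 0.0]
ft_force: [0.0, 0.2, 6.6]
width: 0.461
grip_force: 39.9
clock: 24.65
ee_pos: [0.509, -0.2605, 0.1991]
orientation: [0.004, 0.588, 0.809, 0.001]
ft_force: [0.1, -0.1, -1.6]
width: 0.46
grip_force: 41.1
[array([9.528, 3.014, 1.555]), np.float64(2.683)] [array([9.528, 3.014, 1.555]), np.float64(-8.567)]
```

```bash
python3 -m handwheel '[[[0.5,0.16,0],[0,0,0.2],-1],[[1.2,0.38,0],[0,0,0.4],-1],[[2.1,0.66,0],[0,0,0.6],-1],[[3,0.95,0],[0,0,0.9],-1],[[3.9,1.23,0],[0,0,1.2],-1],[[4.8,1.5,0],[0,0,1.5],-1],[[5.7,1.8,0],[0,0,1.8],-1],[[6.6,2.1,0],[0,0,2.1],-1],[[7.5,2.4,0],[0,0,2.4],-1],[[8.3,2.63,0],[0,0,2.68],-1],[[9,2.85,0],[0,0,2.68],-1],[[9.4,3,0],[0,0,2.68],-1]]'; python3 -m handwheel '[[[0,0,0],[0,0,0],-1],[[0,0,0],[0,0,0],-1],[[0,0,0],[0,0,0],-1]]'; python3 - <<'E'
from h import *
print(delta([.506,.239,.011],np.radians(-3.5)))
c=shot('side','s9.png');cv2.imwrite('pics/c9.png',cv2.resize(cv2.imread('pics/s9.png')[60:320,100:420],None,fx=1.8,fy=1.8))
E
```

```text
clock: 25.85
ee_pos: [0.5036, 0.2377, 0.1933]
orientation: [-0.001, 0.727, 0.687, -0.0]
ft_force: [0.1, 0.6, -1.4]
width: 0.461
grip_force: 41.1
clock: 26.15
ee_pos: [0.5046, 0.2326, 0.1936]
orientation: [0.0, 0.729, 0.685, -0.0]
ft_force: [1.1, -0.2, -1.7]
width: 0.464
grip_force: 41.1
[array([0.131, 0.02 , 3.651]), np.float64(-0.004)]
```

View pics/c9.png

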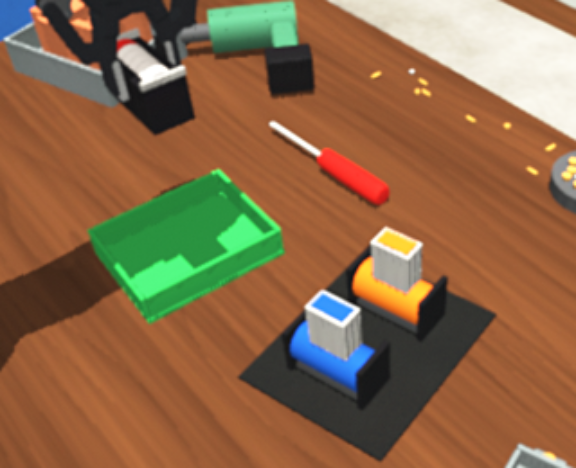

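The register is held level above the bin, and both coils are upright on the mat. I'll lower it.

```bash
python3 -m handwheel '[[[0.06,0,0.5],[0,0,0],-1],[[0.13,0.02,1.2],[0,0,0],-1],[[0.13,0.02,1.9],[0,0,0],-1],[[0.13,0.02,2.6],[0,0,0],-1],[[0.13,0.02,3.1],[0,0,0],-1],[[0.13,0.02,3.4],[0,0,0],-1],[[0.13,0.02,3.55],[0,0,0],-1],[[0.13,0.02,3.64],[0,0,0],-1],[[0.13,0.02,3.68],[0,0,0],-1],[[0.13,0.02,3.68],[0,0,0],-1]]'
python3 -m handwheel '[[[0,0,0],[0,0,0],0],[[0,0,0],[0,0,0],0.3],[[0,0,0],[0,0,0],0.5],[[0,0,0],[0,0,0],0.5],[[0,0,-0.4],[0,0,0],0.5],[[0,0,-1],[0,0,0],0.5],[[0,0,-1.8],[0,0,0],1],[[0,0,-2.8],[0,0,0],1],[[0,0,-3.2],[0,0,0],1],[[0,0,-3.2],[0,0,0],1]]'; python3 - <<'E'
from h import *
for n in('side','wrist'):
  shot(n)
  for o in('register','orange_coil','blue_coil'):print(n,o,[(np.round(x['point'],3).tolist(),round(x['p'],2)) for x in nets.landmark_of(n,o)[:2]])
a=np.radians(14.3);print(delta([.524,.006,.16],a))
E
```

```text
clock: 27.2
ee_pos: [0.5066, 0.2405, 0.0101]
orientation: [0.0, 0.728, 0.685, 0.0]
ft_force: [0.1, -0.5, -1.2]
width: 0.463
grip_force: 41.1
clock: 28.2
ee_pos: [0.5076, 0.2413, 0.1727]
orientation: [0.0, 0.728, 0.686, 0.003]
ft_force: [0.0, -0.1, -0.6]
width: 1.002
grip_force: 0.0
side register [([0.507, 0.24, 0.007], 0.79)]
side orange_coil [([0.614, 0.032, 0.002], 0.82)]
side blue_coil [([0.521, 0.003, 0.001], 0.88)]
wrist register [([0.507, 0.246, 0.006], 0.82)]
wrist orange_coil [([0.612, 0.03, 0.0], 0.96)]
wrist blue_coil [([0.522, 0.006, 0.001], 0.67)]
[array([-4.652,  0.645,  0.175]), np.float64(-2.221)]
```

```bash
python3 -m handwheel '[[[-0.6,0.1,0],[0,0,-0.3],1],[[-1.3,0.2,0],[0,0,-0.6],1],[[-2,0.3,0],[0,0,-0.9],1],[[-2.7,0.4,0],[0,0,-1.2],1],[[-3.4,0.5,0],[0,0,-1.6],1],[[-4.1,0.6,0],[0,0,-1.9],1],[[-4.65,0.64,0.3],[0,0,-2.22],1],[[-4.65,0.64,0.8],[0,0,-2.22],1],[[-4.65,0.64,1.1],[0,0,-2.22],1],[[-4.65,0.64,1.1],[0,0,-2.22],1]]'; python3 - <<'E'
from h import *
c=shot('wrist');f=c['frame'];h=cv2.cvtColor(f,cv2.COLOR_RGB2HSV).astype(int);H,S,V=h[:,:,0],h[:,:,1],h[:,:,2]
cv2.imwrite('pics/c10.png',f[60:460,:,::-1])
print([(np.round(x['point'],3).tolist(),round(x['p'],2)) for x in nets.landmark_of('wrist','blue_coil')[:2]])
a=np.radians(14.3);print(delta([.523,.005,.052],a))
E
```

```text
clock: 29.6
ee_pos: [0.5229, 0.0059, 0.1125]
orientation: [-0.001, 0.614, 0.789, -0.001]
ft_force: [-0.4, 0.1, 0.2]
width: 1.003
grip_force: 0.0
[([0.525, 0.004, 0.002], 0.57)]
[array([-0.019, -0.025,  1.246]), np.float64(-0.001)]
```

View pics/c10.png

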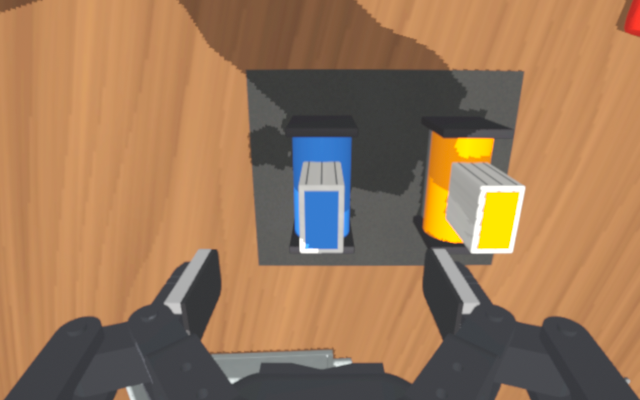

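The blue tag is centred between the fingers at crop (300–344, 188–252), and orange sits beside it. I'll compute the coil centres from the tag corners.

```bash
python3 - <<'E'
from h import *
c=shot('wrist')
for n,pts in(('b',[(300,188),(344,188),(342,250),(302,252)]),('o',[(482,186),(523,186),(512,251),(470,251)])):
    w=np.array([ray(c,(x,y+60),.093)[:2] for x,y in pts])*1000;d=w[1]-w[0]+w[2]-w[3]
    print(n,w.mean(0).round(1),np.linalg.norm(w[1]-w[0]).round(1),np.linalg.norm(w[2]-w[1]).round(1),np.degrees(np.arctan2(d[1],d[0])).round(1))
print(delta([.523,.005,.052],np.radians(14.3)))
E
```

```text
b [524.6   6. ] 23.1 36.8 16.0
o [617.2  30.1] 22.3 39.1 14.1
[array([-0.021, -0.035,  1.256]), np.float64(0.001)]
```

Tag centres agree with the release points. I'll grasp the blue coil.

```bash
python3 -m handwheel '[[[0,0,0.4],[0,0,0],1],[[0,0,0.8],[0,0,0],1],[[0,0,1.05],[0,0,0],1],[[0,0,1.22],[0,0,0],1],[[0,0,1.22],[0,0,0],1],[[0,0,1.22],[0,0,0],-1],[[0,0,1.22],[0,0,0],-1],[[0,0,1.22],[0,0,0],-1],[[0,0,1.22],[0,0,0],-1],[[0,0,1.22],[0,0,0],-1],[[0,0,1.22],[0,0,0],-1],[[0,0,1.22],[0,0,0],-1]]' 50
python3 -m handwheel '[[[0,0,-0.3],[0,0,0],-1],[[0,0,-0.7],[0,0,0],-1],[[0,0,-1.2],[0,0,0],-1],[[0,0,-1.8],[0,0,0],-1],[[0,0,-2],[0,0,0],-1],[[0,0,-2],[0,0,0],-1]]'; python3 - <<'E'
from h import *
print(delta([.4562,-.2705,.058],np.radians(17.9)))
E
```

```text
clock: 30.95
ee_pos: [0.5243, 0.0065, 0.0539]
orientation: [0.0, 0.613, 0.79, 0.0]
ft_force: [-2.0, -0.3, 5.4]
width: 0.27
grip_force: 52.3
clock: 31.55
ee_pos: [0.5248, 0.0067, 0.1544]
orientation: [0.001, 0.613, 0.79, 0.001]
ft_force: [-0.1, -0.0, -2.9]
width: 0.271
grip_force: 51.3
[array([-5.032, -2.706,  1.922]), np.float64(-0.446)]
```

```bash
python3 -m handwheel '[[[-0.5,-0.27,0],[0,0,-0.1],-1],[[-1.2,-0.65,0],[0,0,-0.2],-1],[[-1.9,-1,0],[0,0,-0.3],-1],[[-2.6,-1.4,0],[0,0,-0.4],-1],[[-3.3,-1.8,0],[0,0,-0.45],-1],[[-4,-2.15,0],[0,0,-0.45],-1],[[-4.6,-2.5,0],[0,0,-0.45],-1],[[-5.03,-2.71,0],[0,0,-0.45],-1],[[-5.03,-2.71,0.5],[0,0,-0.45],-1],[[-5.03,-2.71,1],[0,0,-0.45],-1],[[-5.03,-2.71,1.3],[0,0,-0.45],-1],[[-5.03,-2.71,1.3],[0,0,-0.45],-1]]'; python3 - <<'E'
from h import *
print(delta([.4562,-.2705,.059],np.radians(17.9)))
E
```

```text
clock: 32.75
ee_pos: [0.4532, -0.2698, 0.0853]
orientation: [-0.003, 0.588, 0.808, -0.0]
ft_force: [0.8, 0.2, -2.8]
width: 0.275
grip_force: 51.3
[array([-0.034,  0.055,  0.526]), np.float64(0.0)]
```

```bash
python3 -m handwheel '[[[0,0,0.2],[0,0,0],-1],[[0,0,0.4],[0,0,0],-1],[[0,0,0.53],[0,0,0],-1],[[0,0,0.57],[0,0,0],-1],[[0,0,0.57],[0,0,0],-1]]';python3 -m handwheel '[[[0,0,0],[0,0,0],-0.3],[[0,0,0],[0,0,0],0],[[0,0,0],[0,0,0],0.3],[[0,0,0],[0,0,0],0.3],[[0,0,-0.4],[0,0,0],0.3],[[0,0,-1],[0,0,0],1],[[0,0,-1.6],[0,0,0],1],[[0,0,-2],[0,0,0],1],[[0,0,-2],[0,0,0],1]]'; python3 - <<'E'
from h import *
print(delta([.616,.03,.15],np.radians(14.3)))
E
```

```text
clock: 33.25
ee_pos: [0.4551, -0.2707, 0.0598]
orientation: [-0.0, 0.588, 0.809, -0.0]
ft_force: [-0.3, 0.2, -3.3]
width: 0.269
grip_force: 51.2
clock: 34.15
ee_pos: [0.4563, -0.2714, 0.1627]
orientation: [0.002, 0.588, 0.809, 0.001]
ft_force: [-1.3, 0.4, -0.0]
width: 0.998
grip_force: 0.0
[array([4.755, 4.892, 0.256]), np.float64(0.451)]
```

```bash
python3 -m handwheel '[[[0.6,0.62,0],[0,0,0.1],1],[[1.2,1.24,0],[0,0,0.2],1],[[1.8,1.86,0],[0,0,0.3],1],[[2.4,2.48,0],[0,0,0.4],1],[[3,3.1,0],[0,0,0.45],1],[[3.6,3.72,0],[0,0,0.45],1],[[4.2,4.34,0],[0,0,0.45],1],[[4.75,4.89,0.2],[0,0,0.45],1],[[4.75,4.89,0.7],[0,0,0.45],1],[[4.75,4.89,1.1],[0,0,0.45],1],[[4.75,4.89,1.1],[0,0,0.45],1]]'; python3 - <<'E'
from h import *
print(delta([.616,.03,.052],np.radians(14.3)))
c=shot('wrist');cv2.imwrite('pics/c11.png',c['frame'][:,:,::-1])
c=shot('side');cv2.imwrite('pics/s11.png',c['frame'][240:480,300:500,::-1])
a=cv2.imread('pics/c11.png');b=cv2.imread('pics/s11.png');cv2.imwrite('pics/c11.png',np.hstack([cv2.resize(a[80:440,150:],(430,400)),cv2.resize(b,(340,400))]))
E
```

```text
clock: 35.25
ee_pos: [0.6127, 0.0309, 0.1019]
orientation: [-0.002, 0.613, 0.79, -0.002]
ft_force: [-0.4, -0.5, 0.3]
width: 1.0
grip_force: 0.0
[array([-0.034,  0.065,  0.997]), np.float64(0.007)]
```

View pics/c11.png

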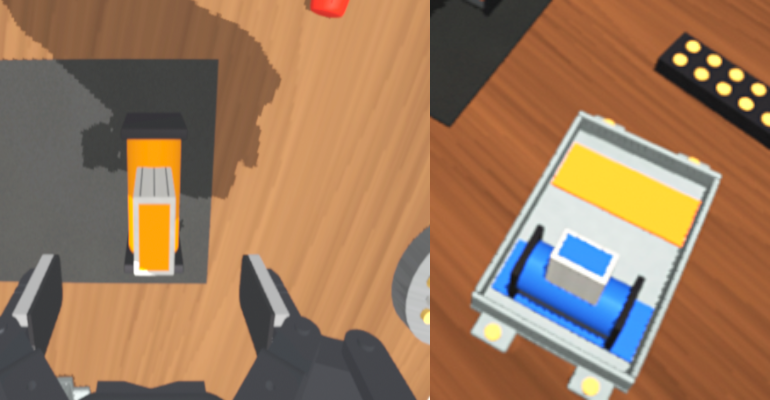

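The blue coil stands on its plate, and the orange tag is centred between the fingers. I'll grasp the orange coil.

```bash
python3 -m handwheel '[[[0,0,0.4],[0,0,0],1],[[0,0,0.7],[0,0,0],1],[[0,0,0.9],[0,0,0],1],[[0,0,1],[0,0,0],1],[[0,0,1],[0,0,0],1],[[0,0,1],[0,0,0],-1],[[0,0,1],[0,0,0],-1],[[0,0,1],[0,0,0],-1],[[0,0,1],[0,0,0],-1],[[0,0,1],[0,0,0],-1],[[0,0,1],[0,0,0],-1],[[0,0,1],[0,0,0],-1]]' 50
python3 -m handwheel '[[[0,0,-0.3],[0,0,0],-1],[[0,0,-0.7],[0,0,0],-1],[[0,0,-1.2],[0,0,0],-1],[[0,0,-1.8],[0,0,0],-1],[[0,0,-2],[0,0,0],-1],[[0,0,-2],[0,0,0],-1]]'; python3 - <<'E'
from h import *
print(delta([.5547,-.239,.058],np.radians(17.9)))
E
```

```text
clock: 36.55
ee_pos: [0.6149, 0.0305, 0.0555]
orientation: [0.0, 0.613, 0.79, 0.0]
ft_force: [-0.7, 0.8, 5.7]
width: 0.27
grip_force: 50.5
clock: 37.15
ee_pos: [0.6153, 0.0306, 0.1564]
orientation: [0.001, 0.613, 0.79, 0.001]
ft_force: [0.4, 0.5, -5.3]
width: 0.272
grip_force: 50.2
[array([-4.925, -2.512,  1.963]), np.float64(-0.447)]
```

```bash
python3 -m handwheel '[[[-0.5,-0.25,0],[0,0,-0.1],-1],[[-1.2,-0.6,0],[0,0,-0.2],-1],[[-1.9,-0.95,0],[0,0,-0.3],-1],[[-2.6,-1.3,0],[0,0,-0.4],-1],[[-3.3,-1.7,0],[0,0,-0.45],-1],[[-4,-2.05,0],[0,0,-0.45],-1],[[-4.6,-2.35,0],[0,0,-0.45],-1],[[-4.92,-2.51,0],[0,0,-0.45],-1],[[-4.92,-2.51,0.5],[0,0,-0.45],-1],[[-4.92,-2.51,1],[0,0,-0.45],-1],[[-4.92,-2.51,1.3],[0,0,-0.45],-1],[[-4.92,-2.51,1.3],[0,0,-0.45],-1]]'; python3 - <<'E'
from h import *
print(delta([.5547,-.239,.0605],np.radians(17.9)))
E
```

```text
clock: 38.35
ee_pos: [0.5521, -0.238, 0.0871]
orientation: [-0.003, 0.588, 0.809, -0.001]
ft_force: [-0.2, 0.2, -4.4]
width: 0.271
grip_force: 50.0
[array([-0.036,  0.046,  0.531]), np.float64(0.002)]
```

```bash
python3 -m handwheel '[[[0,0,0.2],[0,0,0],-1],[[0,0,0.4],[0,0,0],-1],[[0,0,0.52],[0,0,0],-1],[[0,0,0.57],[0,0,0],-1],[[0,0,0.57],[0,0,0],-1]]';python3 -m handwheel '[[[0,0,0],[0,0,0],-0.3],[[0,0,0],[0,0,0],0],[[0,0,0],[0,0,0],0.3],[[0,0,0],[0,0,0],0.3],[[0,0,-0.4],[0,0,0],0.3],[[0,0,-1],[0,0,0],1],[[0,0,-1.6],[0,0,0],1],[[0,0,-2.2],[0,0,0],1],[[1,0,-2.6],[0,0,0],1],[[1.5,0,-2.6],[0,0,0],1],[[1.5,0,-2.6],[0,0,0],1]]'; python3 - <<'E'
from h import *
c=shot('wrist');cv2.imwrite('pics/w12.png',c['frame'][:,:,::-1])
d=shot('top');cv2.imwrite('pics/t12.png',d['frame'][:,:,::-1])
s=shot('side');
for n in('wrist','side','top'):
  for o in('orange_coil','blue_coil','register'):print(n,o,[(np.round(x['point'],3).tolist(),round(x['p'],2)) for x in nets.landmark_of(n,o)[:1]])
cv2.imwrite('pics/c12.png',np.hstack([cv2.resize(c['frame'][:,:,::-1],(400,300)),cv2.resize(s['frame'][240:480,270:590,::-1],(400,300))]))
E
```

```text
clock: 38.85
ee_pos: [0.5539, -0.2389, 0.0613]
orientation: [-0.0, 0.588, 0.809, -0.0]
ft_force: [-0.2, 0.2, -5.1]
width: 0.269
grip_force: 50.0
clock: 39.95
ee_pos: [0.5302, -0.1635, 0.1923]
orientation: [-0.0, 0.587, 0.81, 0.001]
ft_force: [-0.3, 1.2, 0.1]
width: 1.002
grip_force: 0.0
wrist orange_coil [([0.554, -0.239, 0.006], 0.6)]
wrist blue_coil [([0.452, -0.274, 0.006], 0.96)]
wrist register []
side orange_coil [([0.552, -0.24, 0.008], 0.86)]
side blue_coil [([0.456, -0.268, 0.006], 0.59)]
side register [([0.509, 0.24, 0.004], 0.78)]
top orange_coil []
top blue_coil [([0.504, 0.238, 0.004], 0.62)]
top register [([0.508, 0.24, 0.003], 0.88)]
```

View pics/c12.png

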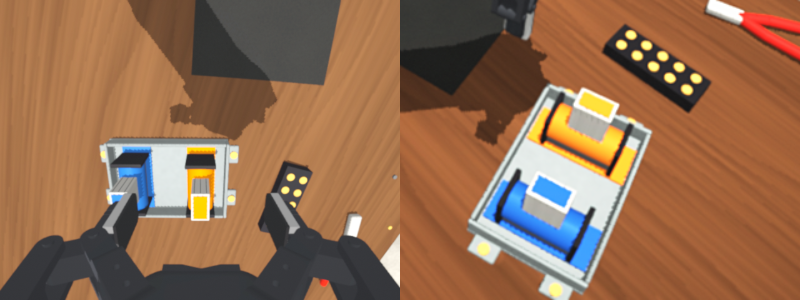

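Both coils stand upright and centred on their plates, with plate showing at both ends. The register is in the bin and the gripper is clear, so I'm handing it in.

```bash
python3 -c "
from rig import order
print(order.job_done())"
```

```text
the job is handed in; nothing more can be done
None
```

The job is handed in (no verdict was returned): the final camera checks showed the register standing in the green bin and both coils upright on the seat plates of their own colour, within a few mm of centre.

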